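# Lock the rotary lip-colour tester stand

## Robot

A 6-joint arm with a two-finger parallel gripper is mounted at the origin on the work surface. World frame = base frame: x ahead of the robot, y to its left, z up, the work surface at z = 0. Lengths are in m, angles in rad, forces in N, time in s.
With the tool pointing down it reaches from about 0.225 to 0.875 m from the base axis. Payload 3.4 kg.
Tool frame: the origin (TCP) lies at the very end of the fingers, on their centre line; the grasp point (between the pads) lies 19 mm behind it; z points along the fingers, y is the line along which they close (so a half turn about z gives the same grasp; the last joint's range is limited). The gripper opens to 85 mm and grips with 20 to 120 N. Pads are 22 mm wide; open, the fingers measure 114 mm over their backs; the gripper's body (76 mm by 85 mm) begins 54 mm behind the grasp point. The pads swing forward as they close: fully open they stand 13 mm farther back than shut.
Start: joints at [-1.363, 0.276, 1.505, -0, 1.361, -0.121], TCP at [0.186, -0.544, 0.231] pointing down, gripper open.
Joint ranges: [-2.89, 2.89], [-0.75, 2.08], [0.22, 2.7], [-1.18, 4.32], [0.11, 2.71], [-2.7, 2.7]. Speed limits (rad/s): [2.57, 2.57, 3.14, 3.14, 3.14, 3.14].

## Interface

Orientations are given as a unit quaternion [w, x, y, z].
In Python, from rig import readout, vision, manip gives the robot as it stands.
- The arm moves only by the shell command python3 -m handwheel 'ROWS' [FORCE]. ROWS is JSON, a list of rows, each a list of 3 entries, a list of its own where there are three numbers: the shift along the tool's x, y, z in mm, then the turn, a rotation vector about the tool's x, y, z in units of 6 degrees (1.0 is 6 degrees), then the closure, from -1 (fully open) to 1 (shut), so that 0 is half open. A call has 1 to 20 rows; each row shifts and turns the commanded pose from where the row before left it, along the tool's axes as they then stand; what a row does not reach is not made up. A row lasts 1/8 s, in which the tool goes at most 62.5 mm and 10.7 degrees, less where a joint would pass 70% of its speed; a pose out of reach is approached as far as the arm can. A call is refused whole if a number of a shift passes 62.5 or a number of a turn 1, either way. A call with a gripper value outside its range is refused whole. The fingers move at their own pace and stop on an object; FORCE is the grip in N (left out, the last holds). Time passes only in rows, so rows that do not move let the fingers close. It gives the time, the measured TCP pose, the force, the opening and the grip force at its end, in the units of the state.
- readout.get_state(): the state, without advancing time (a new reading comes with each control period).
- vision.get_image(name): name is "side" or "top" or "wrist"; returns the picture (420x560x3 uint8, blue, green, red); there is no depth.
- vision.camera_params(name): a dict with "intrinsics" (3x3 intrinsics, pixels), "rvec" (rotation vector, rad) and "tvec" (3), from world to camera coordinates, as OpenCV has them; the wrist camera has in their place "hand_eye" (4x4, takes a point from camera to tool coordinates, whose origin is the TCP and whose axes are the flange's). Camera axes: x right, y down, z forward; pixel columns grow to the right and rows downward; lengths in m; the calibration is good to about 2 mm. A picture is of the moment at which its call begins: read the wrist's pose just before it. camera_params takes no time and is no camera call.
- manip.sign_off(): hands the job in; it is judged then, once.
The state is a dict: "clock": time; "qpos": joint angles; "qd": joint speeds; "effort": joint torques, N m; "position": TCP position; "ee_rot": TCP orientation; "contact_force": force on the tool from outside, world axes, zero at the start; "moment": the same for the moment, N m; "width": finger opening in m; "gripper_force": force on a finger pad.
Only numpy, scipy, OpenCV 4.12 (cv2) and the standard library are available. Lean on these libraries where they do the work, as an engineer would, in place of code of your own. Each camera call takes 0.05 s, during which the arm holds its last target. There are 200 camera calls.

## Task

Lock the rotary tester stand on the make-up counter. Pull its locking pin straight up until it is clear of the disc, turn the disc by the bar knob sunk in the grey guard well until the bar lies in line with the fixed arm with its narrow nose towards the pin, then push the pin fully down home through the round hole in the disc and let go. Do not touch the testers on the disc, and leave the jar, lipstick and compact standing around it where they are.

Things in the scene. Friction and masses are not known exactly. Their poses are not given: they have to be found in the camera images.
- stand: Fixed grey frame of the tester stand; origin at table height on the turning axis, z up. A flat arm, 36 mm wide, top 58 mm above the table, runs from the axis along the stand's +y axis to a post 150 to 180 mm out. Under it turns an aluminium disc, radius 135 mm, top 32 mm above the table, that carries the testers. Place and heading differ from run to run.
- well_rim (a point): Centre of the open top of the fixed guard well round the knob: a round grey cup on the turning axis, inside radius 44 mm, outside radius 50 mm, rim (this point) 118 mm and inner floor 66 mm above the table. Only narrowly opened fingers fit between the knob's bar and the well's wall.
- knob_grip (a point): Grip point of the sunk knob, on the turning axis, 97 mm above the table, 21 mm below the well's rim. The knob is an aluminium bar 12 mm thick, main part 42 mm long, from 74 to 108 mm above the table, on a skirt of radius 24 mm (top 76 mm); a nose 6 mm thick ends it on one side, 32 mm from the axis. The point's y axis points along the bar to the nose, z up.
- turntable (a joint): Angle of disc and knob (rad), positive clockwise from above. 0: bar in line with the arm, nose towards the pin, the disc's round hole (16 mm) under the pin (10 mm, round nose; enters within about 0.03 rad). Starts at 0.6 to 1.1 with the pin in a long slot (0.55 to 1.15), so once the pin is out turn it counter-clockwise to 0. Stops at -0.3 and 1.25. Needs 0.1 N m, stays where left.
- pin_head (a point): Centre of the locking pin's plain upright steel head, a cylinder 20 mm across and 32 mm tall, over the arm 105 mm from the turning axis along the stand's +y. Home it is 80 mm above the table (head's underside 6 mm above the arm), fully pulled 104 mm. Room for fingers is best either side along the stand's x axis, across the arm.
- pin (a joint): Height of the pin above home (m): 0 fully home, 0.024 fully pulled (stop). Its nose is clear of the disc above 0.012; with the disc not aligned it cannot go down past that. A detent holds it wherever it is left; about 4 N moves it either way.
- testers: Tester tubes fixed on the disc, 19 mm thick, tops at most 95 mm above the table; origin at table height on the turning axis. Outer row 114 mm, inner row 78 mm from the axis; in all the travel they stay over 50 mm from the pin. Not to be touched.
- jar_center (a point): Centre of a small white cream jar with black lid, 52 mm across, 40 mm tall, standing loose on the counter. Bystander.
- lipstick_center (a point): Centre of a capped black lipstick, 28 mm across, 72 mm tall, standing loose on the counter. Bystander.
- compact_center (a point): Centre of a flat grey powder compact, 70 x 70 x 16 mm, lying loose on the counter. Bystander.

How it is judged:
On the way, in this order (a step that is already met when the one before it is completed fails the run):
1. the pin is pulled up clear of the disc (value of joint pin above 0.013 m), for 0.2 s.
2. with the pin out, the disc is turned so that the bar is in line with the arm (value of joint pin above 0.01 m and value of joint turntable between -0.06 and 0.06 rad), for 0.2 s.
At the end, for the whole second after the job is handed in: The pin is home within 3 mm, through the round hole, and the disc is within 0.06 rad of the aligned position and at rest (value of joint pin below 0.003 m and value of joint turntable between -0.06 and 0.06 rad and velocity of joint turntable between -0.05 and 0.05 rad/s); the robot touches nothing.
It fails at once if the testers on the disc are touched with more than 3 N (contact force between any of the arm, the fingers and testers above 3 N).
It fails at once if jar, lipstick or compact is pushed more than 30 mm or tipped over (distance of any of jar_center, lipstick_center, compact_center from where it was at the start of the episode above 0.03 m or angle between any of jar_center, lipstick_center's own z axis and vertical above 0.6 rad).
It also fails if it takes over 51 s, if anything falls off the work surface, if the arm or the gripper's body presses on something with over 40 N, if the wrist force passes 120 N, or if a joint passes its speed limit or range.

## Working session

There is one attempt and no reset: what is moved stays moved. The work goes in short steps, Python scripts to look and compute and a shell command to move; the robot and the scene stay as the last step left them, time stands still between calls to the robot, and variables do not carry over. Pictures are saved under pics/ and viewed, at most 10 in all, crops included, and the job is handed in when it is done.

```bash
mkdir -p pics
python3 - <<'E'
from rig import readout, vision
import cv2
s=readout.get_state();print(s)
for n in("top","side"):
    im=vision.get_image(n);cv2.imwrite(f"pics/{n}0.png",im);print(n,vision.camera_params(n))
print(vision.camera_params("wrist"))
E
```

```text
{'clock': 0.0, 'qpos': array([-1.36301197e+00,  2.76592860e-01,  1.50620525e+00, -1.84640766e-06,
        1.36072285e+00, -1.20987667e-01]), 'qd': array([ 0.00094236, -0.0004287 ,  0.00144124, -0.00029083,  0.0013129 ,
        0.00096331]), 'effort': array([-9.85957704e-04, -4.16787779e+01, -2.45806825e+01, -5.42121034e-04,
        1.11663993e-02,  9.89001947e-07]), 'position': array([ 0.18553833, -0.54363669,  0.23041223]), 'ee_rot': array([-9.63202894e-04,  9.86518528e-01,  1.63646764e-01, -4.27312450e-05]), 'contact_force': array([-0.39122259,  0.81576765,  0.51445996]), 'moment': array([ 0.01237001,  0.04433939, -0.02265249]), 'gripper_force': 0.0, 'width': 0.08525243787859746}
top {'intrinsics': array([[401.67404451,   0.        , 279.59263928],
       [  0.        , 401.67404451, 211.39406751],
       [  0.        ,   0.        ,   1.        ]]), 'rvec': array([ 2.10954655, -2.15519837,  0.13719442]), 'tvec': array([-0.013241  ,  0.59107365,  0.77213237])}
side {'intrinsics': array([[463.23230128,   0.        , 284.23845426],
       [  0.        , 463.23230128, 215.07068102],
       [  0.        ,   0.        ,   1.        ]]), 'rvec': array([ 0.1462989 , -2.71383421,  1.47221249]), 'tvec': array([0.57303671, 0.13166763, 0.83579492])}
{'intrinsics': array([[349.37373451,   0.        , 286.85641425],
       [  0.        , 349.37373451, 209.79830675],
       [  0.        ,   0.        ,   1.        ]]), 'hand_eye': array([[ 1.40211291e-03, -9.65554410e-01, -2.60197456e-01,
         6.63718523e-02],
       [ 9.99998476e-01,  1.08317614e-03,  1.36913432e-03,
        -4.04762174e-04],
       [-1.04013400e-03, -2.60198980e-01,  9.65554457e-01,
        -1.43633660e-01],
       [ 0.00000000e+00,  0.00000000e+00,  0.00000000e+00,
         1.00000000e+00]])}
```

View pics/top0.png

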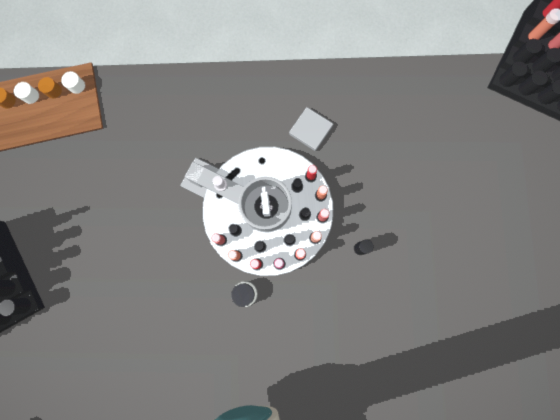

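View pics/side0.png

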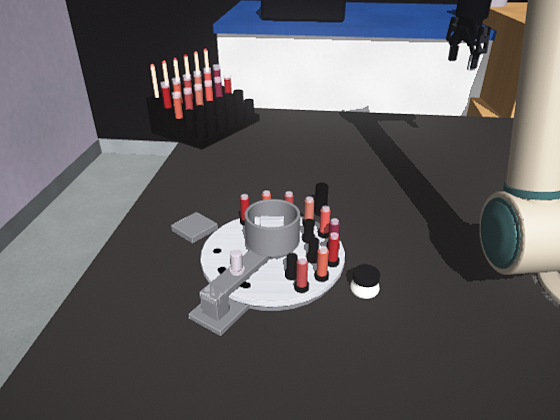

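The top view shows the well at about (266,205), the pin head at (219,183) and the bar from (263,188) to (268,215). The arm runs up-left to a post at about (197,178). The jar is at (244,295), the lipstick at (364,247) and the compact at (312,129).

```bash
cat > h.py <<'E'
import numpy as np, cv2
from scipy.spatial.transform import Rotation as R
from rig import readout, vision
def q2R(q): return R.from_quat([q[1],q[2],q[3],q[0]]).as_matrix()
def cam(name):
    p=vision.camera_params(name);K=p["intrinsics"]
    if name=="wrist":
        s=readout.get_state();T=np.eye(4);T[:3,:3]=q2R(s["ee_rot"]);T[:3,3]=s["position"]
        M=T@p["hand_eye"];return K,M[:3,:3],M[:3,3]
    Rw=cv2.Rodrigues(p["rvec"])[0];return K,Rw.T,-Rw.T@p["tvec"]
def ray(c,px,z):
    K,Rc,o=c;d=Rc@np.linalg.solve(K,[px[0],px[1],1.]);return o+d*(z-o[2])/d[2]
def proj(c,P):
    K,Rc,o=c;q=K@(Rc.T@(np.asarray(P)-o));return q[:2]/q[2]
E
python3 - <<'E'
from h import *
c=cam("top");im=cv2.imread("pics/top0.png")
hsv=cv2.cvtColor(im,cv2.COLOR_BGR2HSV)
print("cam",c[2])
w=ray(c,(266,205),.118);p=ray(c,(219,182),.096);d=ray(c,(268,210),.032);post=ray(c,(197,178),.058)
print("rim",w,"pin",p,"disc",d,"post",post)
v=(p-d)[:2];print("dist pin-disc",np.hypot(*v),np.hypot(*(p-w)[:2]),"heading arm deg",np.degrees(np.arctan2(v[1],v[0])))
a=ray(c,(263.5,188),.108);b=ray(c,(268,215),.108);u=(a-b)[:2];print("bar",np.degrees(np.arctan2(u[1],u[0])),np.hypot(*u))
for n,px,z in(("jar",(244,294),.04),("lip",(366,246),.072),("comp",(312,129),.016)):print(n,ray(c,px,z))
cc=cam("side")
for P in(w,p):print(proj(cc,P))
s=readout.get_state();print("toolx,y",q2R(s["ee_rot"])[:,:2].T)
E
```

```text
cam [ 0.46765145 -0.04292713  0.85158157]
rim [ 0.59202226 -0.00247876  0.118     ] pin [0.64294742 0.08895198 0.096     ] disc [ 0.5960268  -0.00172235  0.032     ] post [0.66121859 0.14054351 0.058     ]
dist pin-disc 0.1020949567802539 0.1046563622364074 heading arm deg 62.64010333256002
bar 8.492534362580239 0.0523535035123552
jar [0.42703302 0.04816146 0.04      ]
lip [ 0.51510126 -0.1917754   0.072     ]
comp [ 0.77400726 -0.09909065  0.016     ]
[275.69683697 213.1209778 ]
[238.52075003 252.23449684]
toolx,y [[ 9.46432606e-01  3.22901343e-01  2.11160006e-04]
 [ 3.22901244e-01 -9.46431246e-01 -1.63802650e-03]]
```

```bash
python3 -m handwheel '[[[39.8,-28.2,0],[0,0,0],0],[[39.8,-28.2,0],[0,0,0],0],[[39.8,-28.2,0],[0,0,0],0],[[39.8,-28.2,0],[0,0,0],0],[[39.8,-28.2,0],[0,0,0],0],[[39.8,-28.2,0],[0,0,0],0],[[39.8,-28.2,0],[0,0,0],0],[[39.8,-28.2,0],[0,0,0],0],[[39.8,-28.2,0],[0,0,0],0],[[39.8,-28.2,0],[0,0,0],0],[[39.8,-28.2,0],[0,0,0],0],[[39.8,-28.2,0],[0,0,0],0],[[39.8,-28.2,0],[0,0,0],0],[[39.8,-28.2,0],[0,0,0],0],[[39.8,-28.2,0],[0,0,0],0],[[39.8,-28.2,0],[0,0,0],0]]' 40
python3 -m handwheel '[[[0,0,0],[0,0,-0.89],0],[[0,0,0],[0,0,-0.89],0],[[0,0,0],[0,0,-0.89],0],[[0,0,0],[0,0,-0.89],0],[[0,0,0],[0,0,-0.89],0],[[0,0,0],[0,0,-0.89],0],[[0,0,0],[0,0,-0.89],0],[[0,0,0],[0,0,-0.89],0],[[0,0,0],[0,0,0],0],[[0,0,0],[0,0,0],0]]'
python3 - <<'E'
from h import *
c=cam("wrist");im=vision.get_image("wrist");cv2.imwrite("pics/w1.png",im)
np.savez("pics/w1.npz",K=c[0],R=c[1],o=c[2])
for P in((.593,-.002,.118),(.643,.089,.096),(.643,.089,.058)):print(proj(c,P))
E
```

```text
clock: 2.1
position: [0.6432, 0.0898, 0.2307]
ee_rot: [0.0, 0.987, 0.164, -0.0]
contact_force: [1.0, 0.8, 0.2]
width: 0.0428
gripper_force: 0.0
clock: 3.35
position: [0.6425, 0.0884, 0.2309]
ee_rot: [-0.0, 0.859, 0.511, -0.0]
contact_force: [-1.2, -1.0, 0.2]
width: 0.0426
gripper_force: 0.0
[285.83696239 325.52022046]
[286.59351963 198.48021777]
[286.61472824 189.01957281]
```

View pics/w1.png

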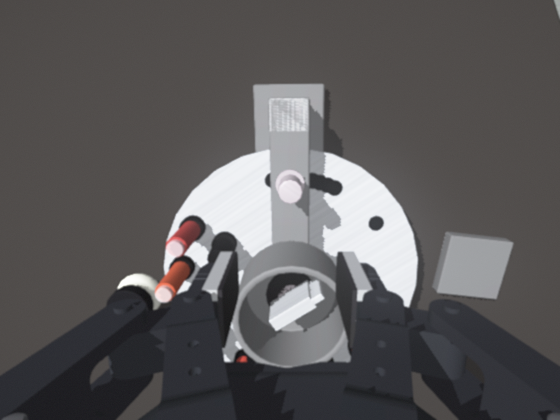

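The wrist view shows the pin head's top at about (290,191), the arm's centreline at column 289 to 291 and the well rim centred near (291,316). The bar points up-right with its nose at (322,288).

Run:
```python
from h import *
f=np.load("pics/w1.npz");c=(f["K"],f["R"],f["o"]);im=cv2.imread("pics/w1.png")
hsv=cv2.cvtColor(im,cv2.COLOR_BGR2HSV).astype(int)
# arm edges by row gradient
g=cv2.GaussianBlur(cv2.cvtColor(im,cv2.COLOR_BGR2GRAY),(3,3),0).astype(int)
pts=[]
for r in(215,222,228):
    d=np.diff(g[r]);l=260+np.argmin(d[260:280]);q=300+np.argmax(d[300:320]);pts.append(((l+q+1)/2,r));print(r,l,q)
for r in(140,146):
    d=np.diff(g[r]);l=260+np.argmax(abs(d[260:280]));q=300+np.argmax(abs(d[300:320]));print(r,l,q,ray(c,((l+q+1)/2,r),.058))
for p in pts:print(ray(c,p,.058))
p=ray(c,(290,191),.096);print("pin",p)
m=((g>170)&(hsv[...,2]>0)).astype(np.uint8)
r=ray(c,(291,316),.118);print("rim",r,np.linalg.norm((p-r)[:2]),[np.linalg.norm(ray(c,(x,316),.118)-r) for x in(235,348)])
v=(p-r);print(np.degrees(np.arctan2(v[1],v[0])))
s=readout.get_state();X=q2R(s["ee_rot"]);print("toolx heading",np.degrees(np.arctan2(X[1,0],X[0,0])),s["position"])
print("pin in tool",X.T@(p-s["position"])*1e3)
# zoom
z=cv2.resize(im[150:390,200:380],None,fx=3,fy=3,interpolation=cv2.INTER_CUBIC)[:600];z=cv2.resize(im[160:360,210:370],None,fx=3,fy=3);cv2.imwrite("pics/w1z.png",z)
```

```text
215 271 309
222 271 309
228 271 309
140 270 308 [0.66645717 0.12691068 0.058     ]
146 270 308 [0.66395497 0.12226736 0.058     ]
[0.63432966 0.06530529 0.058     ]
[0.63106101 0.05922882 0.058     ]
[0.62823069 0.05396721 0.058     ]
pin [0.64841753 0.09317856 0.096     ]
rim [0.60104537 0.00385598 0.118     ] 0.10110709476421467 [np.float64(0.04641930521855588), np.float64(0.04725185724483499)]
62.06079202101058
toolx heading 61.49870046873982 [0.64254864 0.08841869 0.23100887]
pin in tool [  7.03146113   2.94261572 135.00516449]
```

View pics/w1z.png

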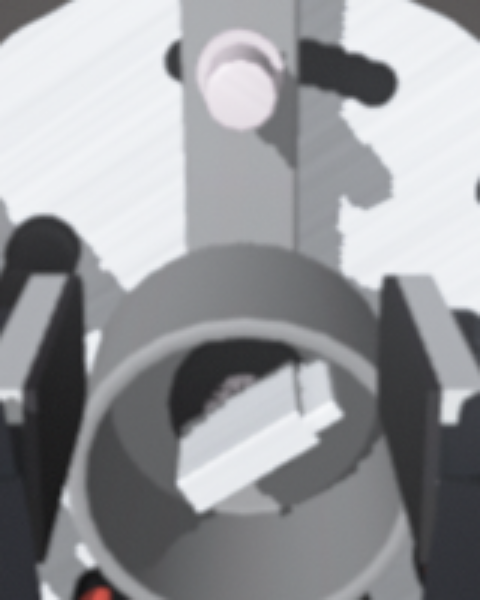

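Zoomed in, the pin top is centred at (290,191.7) in the full picture and the bar's nose is at the upper right. The arm heads 62 degrees, so I'll correct the tool and go down on the pin.

```bash
python3 -m handwheel '[[[5.5,2.9,0],[0,0,-0.1],0],[[0,0,20],[0,0,0],0],[[0,0,20],[0,0,0],0],[[0,0,20],[0,0,0],0],[[0,0,20],[0,0,0],0],[[0,0,20],[0,0,0],0],[[0,0,20],[0,0,0],0],[[0,0,20],[0,0,0],0],[[0,0,10],[0,0,0],0],[[0,0,8],[0,0,0],0],[[0,0,2],[0,0,0],0],[[0,0,0],[0,0,0],0]]'
python3 -m handwheel '[[[0,0,0],[0,0,0],0.5],[[0,0,0],[0,0,0],0.8],[[0,0,0],[0,0,0],1],[[0,0,0],[0,0,0],1],[[0,0,0],[0,0,0],1],[[0,0,0],[0,0,0],1]]' 40
```

```text
clock: 4.9
position: [0.6482, 0.0919, 0.0717]
ee_rot: [0.0, 0.856, 0.516, 0.0]
contact_force: [0.5, -0.8, -0.8]
width: 0.0427
gripper_force: 0.0
clock: 5.65
position: [0.6474, 0.0923, 0.0721]
ee_rot: [-0.0, 0.856, 0.516, 0.0]
contact_force: [-3.6, 2.0, 5.4]
width: 0.0184
gripper_force: 39.3
```

```bash
python3 -m handwheel '[[[0,0,-4],[0,0,0],1],[[0,0,-4],[0,0,0],1],[[0,0,-4],[0,0,0],1],[[0,0,-4],[0,0,0],1],[[0,0,-4],[0,0,0],1],[[0,0,0],[0,0,0],1],[[0,0,0],[0,0,0],1],[[0,0,0],[0,0,0],1]]'
python3 - <<'E'
from h import *
c=cam("wrist");im=vision.get_image("wrist");a=im
b=vision.get_image("side")
o=np.hstack([im[100:420,120:460],cv2.resize(b[190:350,170:370],None,fx=2,fy=2)]);cv2.imwrite("pics/p2.png",o)
s=readout.get_state();print(s["position"],s["contact_force"],s["width"])
E
```

```text
clock: 6.65
position: [0.6474, 0.0922, 0.0918]
ee_rot: [-0.0, 0.856, 0.516, -0.0]
contact_force: [-3.0, 4.2, -0.6]
width: 0.0186
gripper_force: 39.4
[0.64741978 0.09224815 0.09183232] [-2.57464049  5.25582039 -0.87624147] 0.018503006450956594
```

View pics/p2.png

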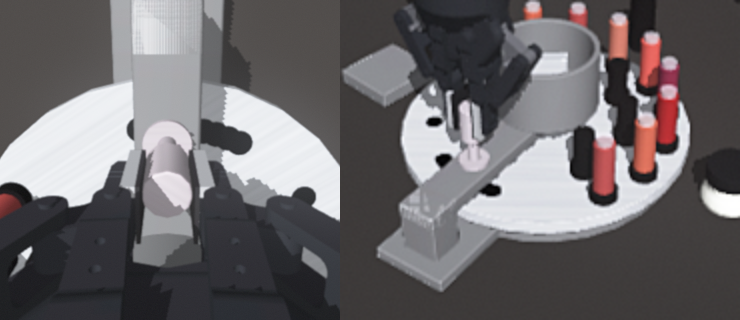

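The wrist half shows the head gripped between the pads. The side half shows the pin raised, with a gap over the arm. I'll let go, rise and move over the well.

```bash
python3 -m handwheel '[[[0,0,0],[0,0,0],0.3],[[0,0,0],[0,0,0],0],[[0,0,0],[0,0,0],0],[[0,0,0],[0,0,0],0],[[0,0,-10],[0,0,0],0],[[0,0,-30],[0,0,0],0],[[0,0,-40],[0,0,0],0],[[0,0,-40],[0,0,0],0],[[-35,0,0],[0,0,0],0],[[-35,0,0],[0,0,0],0],[[-35,0,0],[0,0,0],0]]'
python3 -m handwheel '[[[0,0,0],[0,0,0.99],0],[[0,0,0],[0,0,0.99],0],[[0,0,0],[0,0,0.99],0],[[0,0,0],[0,0,0.99],0],[[0,0,0],[0,0,0.99],0],[[0,0,0],[0,0,0.99],0],[[0,0,0],[0,0,0.99],0],[[0,0,0],[0,0,0.99],0],[[0,0,0],[0,0,0.99],0],[[0,0,0],[0,0,0],0.3],[[0,0,0],[0,0,0],0.3]]'
python3 - <<'E'
from h import *
c=cam("wrist");im=vision.get_image("wrist");cv2.imwrite("pics/w3.png",im)
np.savez("pics/w3.npz",K=c[0],R=c[1],o=c[2])
E
```

```text
clock: 8.12
position: [0.5985, -0.0018, 0.2122]
ee_rot: [0.001, 0.856, 0.516, 0.0]
contact_force: [0.5, -0.3, -0.5]
width: 0.0431
gripper_force: 0.0
clock: 9.5
position: [0.5989, -0.001, 0.2117]
ee_rot: [0.0, 0.997, 0.077, 0.0]
contact_force: [-1.1, 0.5, 0.2]
width: 0.0301
gripper_force: 0.0
```

View pics/w3.png

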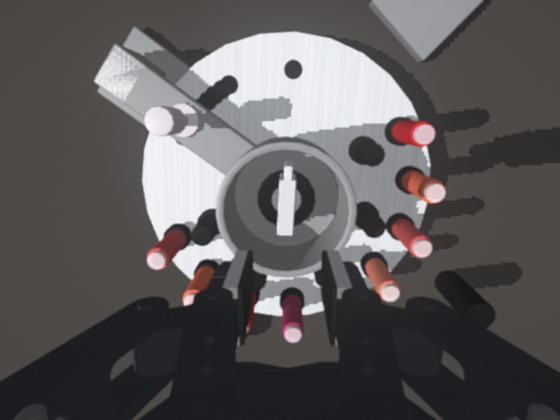

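The wrist view shows the rim spanning columns 217 to 356 and rows 139 to 275. The bright bar is nearly vertical at column 287, rows 163 to 236, nose up. The pin head is at (160,121).

Run:
```python
from h import *
f=np.load("pics/w3.npz");c=(f["K"],f["R"],f["o"]);im=cv2.imread("pics/w3.png");g=cv2.cvtColor(im,cv2.COLOR_BGR2GRAY)
m=np.zeros_like(g);m[155:245,240:325]=(g[155:245,240:325]>195)
n,l,st,ce=cv2.connectedComponentsWithStats(m);k=1+np.argmax(st[1:,4]);print(st[k],ce[k])
ys,xs=np.where(l==k);P=np.array([ray(c,(x,y),.108)[:2] for x,y in zip(xs,ys)])
vx,vy,_,_=cv2.fitLine(P.astype(np.float32),cv2.DIST_L2,0,.001,.001).ravel()
print("bar deg",np.degrees(np.arctan2(vy,vx)))
(ctr,sz,an)=cv2.minAreaRect(P.astype(np.float32));print(ctr,sz,an)
for y in(172,185,200,215,230):
    r=np.where(m[y])[0];print(y,r.min(),r.max(),ray(c,(r.mean(),y),.108)[:2])
L,Rr=ray(c,(217,205),.118),ray(c,(356,205),.118);T,B=ray(c,(286.5,139),.118),ray(c,(286.5,275),.118)
print("rim LR",(L+Rr)/2,np.linalg.norm(L-Rr),"TB",(T+B)/2,np.linalg.norm(T-B))
s=readout.get_state();X=q2R(s["ee_rot"]);print(s["position"],"x hdg",np.degrees(np.arctan2(X[1,0],X[0,0])))
print("rim in tool",X.T@((np.array([(T+B)[0]/2,(L+Rr)[1]/2,.118]))-s["position"])*1e3)
pin=ray(c,(160,121),.116);print("pin",pin)
```

```text
[277 166  18  69 941] [285.67693943 203.39319872]
bar deg 5.55174
(0.6049641966819763, 0.0008593946695327759) (0.05113964155316353, 0.011278491467237473) 5.670013427734375
172 284 291 [0.62621705 0.00293198]
185 279 294 [0.61680881 0.00218844]
200 279 293 [0.60579436 0.00084208]
215 278 292 [ 5.94468211e-01 -1.71805832e-04]
230 277 291 [ 0.58287669 -0.00120945]
rim LR [6.04653251e-01 2.86273873e-04 1.18000000e-01] 0.09742690429573367 TB [ 6.00669485e-01 -3.19996592e-04  1.18000000e-01] 0.09891456797384815
[ 0.59884398 -0.00100219  0.21158521] x hdg 8.766350450883737
rim in tool [ 1.96621261 -1.0203525  93.58567093]
pin [0.64807768 0.09203496 0.116     ]
```

```bash
python3 -m handwheel '[[[1,-1.2,0],[0,0,0.53],0.3],[[0,0,20],[0,0,0],0.3],[[0,0,20],[0,0,0],0.3],[[0,0,20],[0,0,0],0.3],[[0,0,20],[0,0,0],0.3],[[0,0,20],[0,0,0],0.3],[[0,0,16],[0,0,0],0.3],[[0,0,10],[0,0,0],0.3],[[0,0,3],[0,0,0],0.3],[[0,0,0],[0,0,0],0.3]]'
```

```text
clock: 10.8
position: [0.5999, 0.0003, 0.0825]
ee_rot: [0.0, 0.999, 0.048, 0.0]
contact_force: [0.1, 0.7, -0.5]
width: 0.0299
gripper_force: 0.0
```

```bash
python3 -m handwheel '[[[0,0,0],[0,0,0],0.6],[[0,0,0],[0,0,0],0.8],[[0,0,0],[0,0,0],1],[[0,0,0],[0,0,0],1],[[0,0,0],[0,0,0],1]]' 40
python3 -m handwheel '[[[0,0,0],[0,0,-0.4],1],[[0,0,0],[0,0,-0.7],1],[[0,0,0],[0,0,-0.7],1],[[0,0,0],[0,0,-0.7],1],[[0,0,0],[0,0,-0.7],1],[[0,0,0],[0,0,-0.7],1],[[0,0,0],[0,0,-0.7],1],[[0,0,0],[0,0,-0.7],1],[[0,0,0],[0,0,-0.7],1],[[0,0,0],[0,0,-0.7],1],[[0,0,0],[0,0,-0.7],1],[[0,0,0],[0,0,-0.7],1],[[0,0,0],[0,0,-0.7],1],[[0,0,0],[0,0,-0.63],1],[[0,0,0],[0,0,0],1],[[0,0,0],[0,0,0],1],[[0,0,0],[0,0,0],1]]'
python3 - <<'E'
from h import *
s=readout.get_state();X=q2R(s["ee_rot"]);print("x hdg",np.degrees(np.arctan2(X[1,0],X[0,0])),s["moment"])
E
```

```text
clock: 11.42
position: [0.6002, -0.0002, 0.0831]
ee_rot: [0.001, 0.999, 0.048, 0.001]
contact_force: [-0.8, -2.8, 6.0]
width: 0.0112
gripper_force: 41.3
clock: 13.55
position: [0.5993, 0.0012, 0.0831]
ee_rot: [-0.001, 0.857, 0.516, 0.0]
contact_force: [-2.9, 0.5, 7.4]
width: 0.0111
gripper_force: 41.7
x hdg 62.0975457452044 [ 0.12414129  0.31794222 -0.01845092]
```

```bash
python3 -m handwheel '[[[0,0,0],[0,0,0],0.6],[[0,0,0],[0,0,0],0.3],[[0,0,0],[0,0,0],0.3],[[0,0,0],[0,0,0],0.3],[[0,0,-10],[0,0,0],0.3],[[0,0,-20],[0,0,0],0.3],[[0,0,-33],[0,0,0],0.3],[[0,0,-33],[0,0,0],0.3],[[0,0,-33],[0,0,0],0.3],[[0,0,0],[0,0,0],0.3],[[0,0,0],[0,0,0],0.3]]'
python3 - <<'E'
from h import *
c=cam("wrist");im=vision.get_image("wrist");cv2.imwrite("pics/w4.png",im)
np.savez("pics/w4.npz",K=c[0],R=c[1],o=c[2]);g=cv2.cvtColor(im,cv2.COLOR_BGR2GRAY)
m=np.zeros_like(g);m[155:245,240:325]=(g[155:245,240:325]>185)
n,l,st,ce=cv2.connectedComponentsWithStats(m);k=1+np.argmax(st[1:,4]);print(st[k],ce[k])
ys,xs=np.where(l==k);P=np.array([ray(c,(x,y),.108)[:2] for x,y in zip(xs,ys)],np.float32)
vx,vy,_,_=cv2.fitLine(P,cv2.DIST_L2,0,.001,.001).ravel();print("bar",np.degrees(np.arctan2(vy,vx)),cv2.minAreaRect(P))
q=[]
gb=cv2.GaussianBlur(g,(3,3),0).astype(int)
for r in range(20,130,10):
    d=np.diff(gb[r]);a=255+np.argmax(abs(d[255:280]));b=295+np.argmax(abs(d[295:325]));print(r,a,b,ray(c,((a+b+1)/2,r),.058)[:2])
E
```

```text
clock: 14.92
position: [0.5991, 0.0004, 0.211]
ee_rot: [-0.0, 0.857, 0.516, -0.0]
contact_force: [-0.4, -0.0, 0.9]
width: 0.0301
gripper_force: 0.0
[279 166  16  70 950] [286.09263158 203.73052632]
bar 61.969448 ((0.6020520329475403, 0.00577150471508503), (0.05159936100244522, 0.010852640494704247), 61.84260940551758)
20 262 308 [0.66250414 0.12193442]
30 262 307 [0.6589021  0.11595084]
40 263 295 [0.6518134  0.11169914]
50 263 300 [0.6501647  0.10446683]
60 263 302 [0.64744759 0.09768583]
70 276 302 [0.64855286 0.08877305]
80 264 309 [0.64331231 0.08309162]
90 264 297 [0.63550614 0.07864436]
100 264 324 [0.64156813 0.06675667]
110 264 306 [0.63147104 0.0632712 ]
120 264 306 [0.62777329 0.05628118]
```

View pics/w4.png

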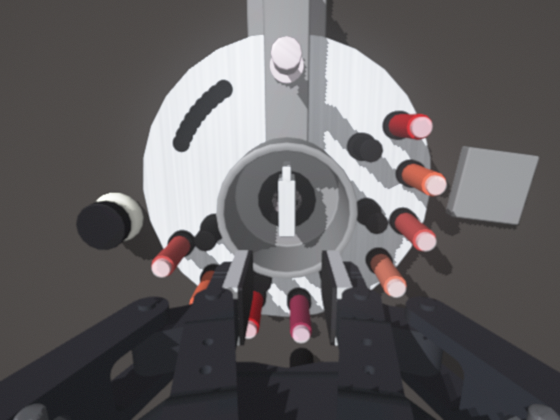

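The bar at (287,200) points at the pin head at (286,53). Bar heading is 61.9 degrees against the arm's 62.1, so it is aligned. Now I'll go back to the pin and press it home.

```bash
python3 -m handwheel '[[[35,0,0],[0,0,0],0],[[35,0,0],[0,0,0],0],[[33.8,0,0],[0,0,0],0],[[0,0,0],[0,0,0],0],[[0,0,20],[0,0,0],0],[[0,0,20],[0,0,0],0],[[0,0,20],[0,0,0],0],[[0,0,20],[0,0,0],0],[[0,0,20],[0,0,0],0],[[0,0,14],[0,0,0],0],[[0,0,5],[0,0,0],0],[[0,0,0],[0,0,0],0],[[0,0,0],[0,0,0],0.5],[[0,0,0],[0,0,0],0.8],[[0,0,0],[0,0,0],1],[[0,0,0],[0,0,0],1],[[0,0,0],[0,0,0],1]]' 40
```

```text
clock: 17.1
position: [0.6476, 0.0926, 0.0925]
ee_rot: [-0.001, 0.857, 0.516, -0.0]
contact_force: [-4.3, 2.5, 3.2]
width: 0.0187
gripper_force: 39.1
```

```bash
python3 -m handwheel '[[[0,0,4],[0,0,0],1],[[0,0,4],[0,0,0],1],[[0,0,4],[0,0,0],1],[[0,0,4],[0,0,0],1],[[0,0,4],[0,0,0],1],[[0,0,1],[0,0,0],1],[[0,0,1],[0,0,0],1],[[0,0,0],[0,0,0],1],[[0,0,0],[0,0,0],1]]'
```

```text
clock: 18.23
position: [0.6477, 0.0926, 0.0734]
ee_rot: [-0.0, 0.857, 0.516, 0.0]
contact_force: [-8.1, 3.0, 17.9]
width: 0.0184
gripper_force: 40.9
```

```bash
python3 -m handwheel '[[[0,0,1],[0,0,0],1],[[0,0,1],[0,0,0],1],[[0,0,0],[0,0,0],1],[[0,0,0],[0,0,0],1]]'
python3 -m handwheel '[[[0,0,0],[0,0,0],0.5],[[0,0,0],[0,0,0],0],[[0,0,0],[0,0,0],0],[[0,0,0],[0,0,0],0],[[0,0,-10],[0,0,0],0],[[0,0,-20],[0,0,0],0],[[0,0,-20],[0,0,0],0],[[0,0,0],[0,0,0],0.5],[[0,0,0],[0,0,0],1],[[0,0,0],[0,0,0],1],[[0,0,0],[0,0,0],1],[[0,0,0],[0,0,0],1]]' 40
```

```text
clock: 18.73
position: [0.6478, 0.0926, 0.0733]
ee_rot: [0.0, 0.857, 0.516, 0.001]
contact_force: [-11.0, 2.0, 27.1]
width: 0.0186
gripper_force: 41.7
clock: 20.23
position: [0.648, 0.0921, 0.1178]
ee_rot: [-0.0, 0.857, 0.516, -0.0]
contact_force: [-0.0, -0.7, -0.3]
width: 0.0001
gripper_force: 0.0
```

```bash
python3 -m handwheel '[[[0,0,10],[0,0,0],1],[[0,0,5],[0,0,0],1],[[0,0,3],[0,0,0],1],[[0,0,2],[0,0,0],1],[[0,0,1],[0,0,0],1],[[0,0,1],[0,0,0],1],[[0,0,0],[0,0,0],1],[[0,0,0],[0,0,0],1]]'
```

```text
clock: 21.22
position: [0.6483, 0.0921, 0.0964]
ee_rot: [0.0, 0.857, 0.516, 0.0]
contact_force: [-0.9, -0.5, -0.1]
width: -0.0002
gripper_force: 0.0
```

```bash
python3 -m handwheel '[[[0,0,1],[0,0,0],1],[[0,0,1],[0,0,0],1],[[0,0,0],[0,0,0],1]]'; python3 -m handwheel '[[[0,0,-10],[0,0,0],1],[[0,0,-30],[0,0,0],1],[[0,0,-40],[0,0,0],1],[[0,0,-30],[0,0,0],0.3],[[-25,0,0],[0,0,0],0],[[-25,0,0],[0,0,0],0],[[0,0,0],[0,0,0],0],[[0,0,0],[0,0,0],0]]'
python3 - <<'E'
from h import *
c=cam("wrist");im=vision.get_image("wrist");b=vision.get_image("side")
o=np.hstack([im[0:320,110:460],cv2.resize(b[190:350,170:370],None,fx=2,fy=2)]);cv2.imwrite("pics/p5.png",o)
E
```

```text
clock: 21.6
position: [0.6484, 0.0921, 0.096]
ee_rot: [0.0, 0.857, 0.516, 0.001]
contact_force: [-2.3, -0.4, 7.9]
width: -0.0002
gripper_force: 3.8
clock: 22.6
position: [0.6241, 0.0473, 0.2033]
ee_rot: [-0.001, 0.857, 0.515, -0.001]
contact_force: [-0.1, -0.7, 0.0]
width: 0.0429
gripper_force: 0.0
```

View pics/p5.png

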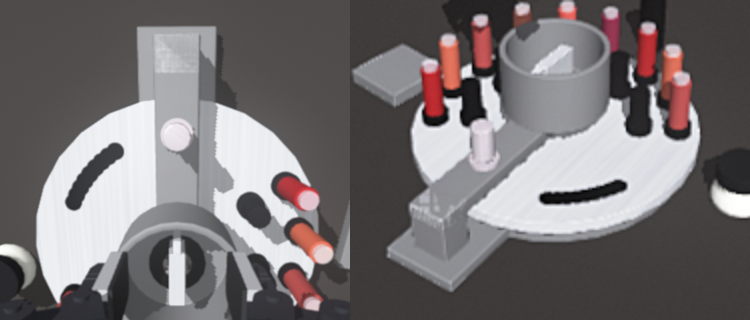

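The pin head at (177,135) sits low on the arm, and contact at 96.0 mm matches its home height. The bar at (177,270) is in line with it, and the gripper is clear of everything.

```bash
python3 -c "
from rig import manip;print(manip.sign_off())"
```

```text
the job is handed in; nothing more can be done
None
```

The stand is locked and handed in at about 23 s: the disc is aligned to within about 0.3° and the pin measures home (head top at 96.0 mm), with the gripper clear; no verdict came back.

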